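Stand the fallen torch rest back up against the stop rail

TASK

The torch rest on the glass shop's bench has fallen over towards the robot. Tip it back up onto its yellow base plate by pushing on the plate, then, once it stands, push it by the plate along the bench until the plate's far long edge is flush against the dark stop rail, still upright. Push only on the yellow plate: never pick the rest up, do not touch its post or fork, and leave the brass mould, the glass paperweight and the clay pot where they are.

Things in the scene. Friction and masses are not known exactly. Their poses are not given: they have to be found in the camera images.
- rest: Loose torch rest, 0.55 to 0.9 kg. Yellow base plate 120 (x) by 200 (y) by 12 (z) mm; origin at the centre of its underside; z along the post. It starts lying on the plate's -x edge and the prong tips: post towards the robot, slightly down; plate leaning 0.31 rad to the post side, its +x edge on top, 117 mm up. Standing, it has z up and +x towards the rail.
- rest_push (a point): Where to push to tip it up: on the plate's face that bears the post (facing the robot at the start), on the half without the post, at the rest's x = 30, y = 60, z = 12 mm. A push of 2 to 6 N away from the robot turns the rest about its lower edge; some 25 degrees past vertical it falls onto its underside by itself, the post swinging up over the other half.
- rest_edge (a point): Middle of the plate's -x long edge on the underside (rest's x = -60, y = 0, z = 0 mm): it is below at the start, is the pivot, and faces the robot once the rest stands. It stays on the bench throughout.
- post: Steel post and dark fork fixed to the rest, not to be touched; same origin and axes as the rest. Post 12 mm in diameter at x = 0, y = -60 mm, from z = 12 to 152 mm; fork of 10 mm bar in the y-z plane on top, from y = -90 to -30 mm, prong tips at z = 190 mm.
- rail: Fixed dark steel stop rail, 20 (x) by 360 (y) by 30 (z, high) mm, beyond the rest; origin under its centre, +x away from the robot, front face at its x = -10 mm. With the plate flush, the rest's origin is at x = -70 mm in the rail's frame. Once stood up, the rest is some 30 to 70 mm short of it, turned by up to 0.2 rad; sliding it takes 4 to 12 N.
- mould: Loose brass optic mould, 60 mm in diameter and 55 mm high, left of the work; origin under its centre. Leave alone.
- weight: Loose green glass paperweight, 64 mm in diameter and 51 mm high, right of the work; origin under its centre. Leave alone.
- pot: Loose clay pot, 72 mm in diameter and 70 mm high, beyond the rail; origin under its centre. Leave alone.
There are look-alikes about, which are no part of the job. There is more than one size of the rest; the job needs the larger.

How it is judged:
By the outcome, as a careful person would: the job done as asked, in the order asked, and still so for the second after the job is handed in, with the robot touching nothing.
It also fails if it takes over 51 s, if anything falls off the work surface, if the arm or the gripper's body presses on something with over 40 N, if the wrist force passes 120 N, or if a joint passes its speed limit or range.

ROBOT

A 6-joint arm with a two-finger parallel gripper is mounted at the origin on the work surface. World frame = base frame: x ahead of the robot, y to its left, z up, the work surface at z = 0. Lengths are in m, angles in degrees, forces in N, time in s.
With the tool pointing down it reaches from about 0.35 to 0.975 m from the base axis. Payload 7.1 kg.
Tool frame: the origin (TCP) lies at the very end of the fingers, on their centre line; the grasp point (between the pads) lies 19 mm behind it; z points along the fingers, y is the line along which they close (so a half turn about z gives the same grasp; the last joint's range is limited). The gripper opens to 88 mm and grips with 3 to 60 N. Pads are 20 mm wide; open, the fingers measure 115 mm over their backs; the gripper's body (75 mm by 178 mm) begins 61 mm behind the grasp point.
Start: joints at [-70.989, 24.242, 93.386, -0, 62.372, -1.089], TCP at [0.215, -0.587, 0.223] pointing down, gripper open.
Joint ranges: [-172.04, 172.04], [-51.8, 120.97], [4.93, 147.93], [-75.15, 255.16], [6.16, 154.13], [-145.62, 145.62]. Speed limits (degrees/s): [136.94, 136.94, 172.46, 180, 180, 180].

INTERFACE

Orientations are given as a 3x3 rotation matrix whose columns are the frame's x, y, z axes.
In Python, from workcell import sense, read_camera, get_calibration, job_done gives the robot as it stands.
- The arm moves only by the tool carry_out, never from a script. Its argument "moves" is a list of rows, each an object with "turn": the turn, a rotation vector about the world's x, y, z in rad, a list of three; "dp": the shift along the world's x, y, z in m, a list of three; "grip": the gripper command: -1 is fully open, 1 is shut, values between are in proportion. A call has exactly 8 rows; each row shifts and turns the commanded pose from where the row before left it; what a row does not reach is not made up. A row lasts 1/8 s, in which the tool goes at most 62.5 mm and 10.7 degrees, less where a joint would pass 70% of its speed; a pose out of reach is approached as far as the arm can. A call with a gripper value outside its range is refused whole. The fingers move at their own pace and stop on an object; "squeeze" is the grip in N (left out, the last holds). Time passes only in rows, so rows that do not move let the fingers close, or fill a call up. It gives the time, the measured TCP pose, the force, the opening and the grip force at its end, in the units of the state.
- sense(): the state, without advancing time (a new reading comes with each control period).
- read_camera(name): name is "side" or "top"; returns the picture (400x640x3 uint8, red, green, blue); there is no depth.
- get_calibration(name): a dict with "camera_matrix" (3x3 intrinsics, pixels), "view" (4x4, takes a point from world to camera coordinates). Camera axes: x right, y down, z forward; pixel columns grow to the right and rows downward; lengths in m; the calibration is good to about 2 mm. A picture is of the moment at which its call begins. get_calibration takes no time and is no camera call.
- job_done(): hands the job in; it is judged then, once.
The state is a dict: "clock": time; "joint_positions": joint angles; "joint_vel": joint speeds; "effort": joint torques, N m; "ee_pos": TCP position; "eef_rot": TCP orientation; "wrist_force": force on the tool from outside, world axes, zero at the start; "wrist_torque": the same for the moment, N m; "finger_gap": finger opening in m; "grip_force": force on a finger pad.
Only numpy, scipy, OpenCV 4.12 (cv2) and the standard library are available. Lean on these libraries where they do the work, as an engineer would, in place of code of your own. Each camera call takes 0.05 s, during which the arm holds its last target. There are 200 camera calls.

## Working session

There is one attempt and no reset: what is moved stays moved. The work goes in short steps, Python scripts to look and compute and a tool call to move; the robot and the scene stay as the last step left them, time stands still between calls to the robot, and variables do not carry over. Pictures are saved under pics/ and viewed, at most 10 in all, crops included, and the job is handed in when it is done.

Besides the shell and the picture viewer there is one more tool, called after "Emit:" in YAML: its name, and indented under it one key for each argument. carry_out: Moves the arm, as the interface text tells. Its arguments: {"type":"object","properties":{"moves":{"type":"array","items":{"type":"object","properties":{"turn":{"type":"array","items":{"type":"number"}},"dp":{"type":"array","items":{"type":"number"}},"grip":{"type":"number"}}}},"squeeze":{"type":"number"}},"required":["moves"]}

```bash
mkdir -p pics
python3 - <<'E'
from workcell import *
import cv2,numpy as np
for n in("side","top"):
    im=read_camera(n); cv2.imwrite(f"pics/{n}0.png",im[:,:,::-1]); c=get_calibration(n)
    print(n,np.round(c["camera_matrix"],1).tolist(),np.round(c["view"],3).tolist())
s=sense();print(s["clock"],s["wrist_force"],s["eef_rot"])
E
```

```text
side [[418.2, 0.0, 321.7], [0.0, 418.2, 210.9], [0.0, 0.0, 1.0]] [[-0.991, -0.131, 0.012, 0.511], [-0.083, 0.545, -0.834, 0.095], [0.103, -0.828, -0.551, 1.205], [0.0, 0.0, 0.0, 1.0]]
top [[404.1, 0.0, 320.8], [0.0, 404.1, 207.5], [0.0, 0.0, 1.0]] [[-0.019, -1.0, -0.01, 0.058], [-0.99, 0.02, -0.136, 0.548], [0.137, 0.007, -0.991, 0.965], [0.0, 0.0, 0.0, 1.0]]
0.1 [0.17381019 0.41933646 0.00733503] [[ 9.39110567e-01  3.43614837e-01 -4.32037673e-04]
 [ 3.43615106e-01 -9.39109676e-01  1.29457085e-03]
 [ 3.91029913e-05 -1.36419983e-03 -9.99999069e-01]]
```

View pics/top0.png

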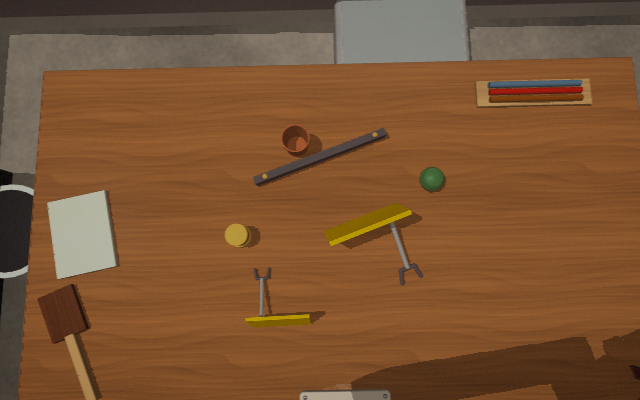

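View pics/side0.png

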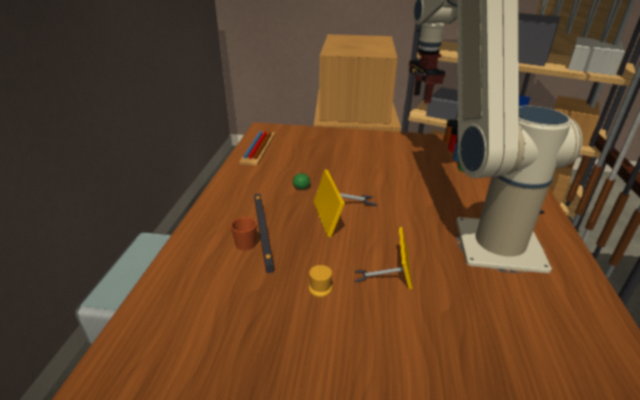

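Two yellow rests: A at (368,225), ~85 px long, post towards the robot; B at (278,320), ~64 px long, post away from the robot. A is larger and has its post on the robot side, so A is the job. The rail runs (257,181)–(385,132), pot (295,139), mould (237,235), weight (432,179). Next I confirm with a crop and measure.

```bash
cat > h.py <<'E'
from workcell import *
import cv2,numpy as np
def ray(n,px,z):
    c=get_calibration(n);K=np.array(c["camera_matrix"]);V=np.array(c["view"])
    R,t=V[:3,:3],V[:3,3];o=-R.T@t;d=R.T@np.linalg.inv(K)@np.array([px[0],px[1],1.])
    return o+d*(z-o[2])/d[2]
def proj(n,P):
    c=get_calibration(n);V=np.array(c["view"]);p=np.array(c["camera_matrix"])@(V[:3,:3]@np.array(P)+V[:3,3]);return p[:2]/p[2]
def big(m):
    cs,_=cv2.findContours(m.astype(np.uint8),cv2.RETR_EXTERNAL,cv2.CHAIN_APPROX_NONE)
    return max(cs,key=cv2.contourArea)
E
python3 - <<'E'
from h import *
im=cv2.imread("pics/top0.png");hsv=cv2.cvtColor(im,cv2.COLOR_BGR2HSV)
sub=np.zeros(im.shape[:2],bool);sub[190:260,310:425]=1
H,S,V=cv2.split(hsv)
y=sub&(H>22)&(H<35)&(S>180)
print("V pct",np.percentile(V[y],[5,25,50,75,95]))
full=big(y&(V>60)); print("full",cv2.approxPolyDP(full,3,True).reshape(-1,2).tolist())
br=big(y&(V>170)); r=cv2.minAreaRect(br);b=cv2.boxPoints(r);print("bright",b.round(1).tolist())
P=[ray("top",q,.116) for q in b];print(np.round(P,3).tolist())
sub[:]=0;sub[120:195,245:395]=1
m=sub&(V<85)&(S<120)
r=cv2.minAreaRect(big(m));b=cv2.boxPoints(r);print("rail",b.round(1).tolist())
print(np.round([ray("top",q,.03) for q in b],3).tolist())
for n,q,z in(("mould",(237,235),.055),("weight",(432,179),.026),("pot",(295,139),.07),("fork",(409,270),.0)):print(n,ray("top",q,z).round(3))
cv2.imwrite("pics/crop0.png",cv2.resize(im[110:340,220:450],(575,575),interpolation=cv2.INTER_CUBIC))
E
```

```text
V pct [128. 132. 176. 182. 183.]
full [[411, 213], [407, 210], [398, 214], [392, 209], [397, 213], [385, 219], [381, 214], [385, 219], [371, 225], [366, 218], [370, 225], [354, 232], [351, 229], [351, 233], [341, 237], [338, 234], [338, 238], [336, 233], [332, 239], [328, 235], [333, 231], [329, 234], [327, 230], [326, 235], [332, 245]]
bright [[329.29998779296875, 241.1999969482422], [409.3999938964844, 209.39999389648438], [411.0, 213.60000610351562], [331.0, 245.39999389648438]]
[[0.461, 0.029, 0.116], [0.53, -0.155, 0.116], [0.52, -0.158, 0.116], [0.452, 0.026, 0.116]]
rail [[252.8000030517578, 177.1999969482422], [383.70001220703125, 127.0], [387.1000061035156, 135.8000030517578], [256.20001220703125, 186.0]]
[[0.631, 0.218, 0.03], [0.756, -0.118, 0.03], [0.732, -0.126, 0.03], [0.608, 0.21, 0.03]]
mould [0.484 0.252 0.055]
weight [ 0.618 -0.235  0.026]
pot [0.716 0.107 0.07 ]
fork [ 0.391 -0.171  0.   ]
```

View pics/crop0.png

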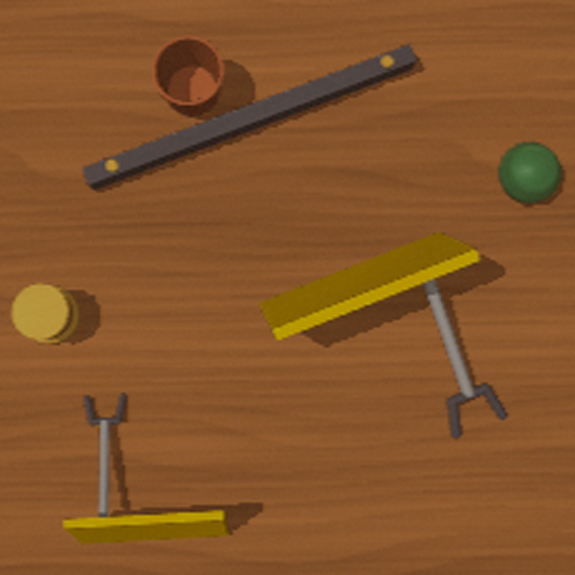

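The crop confirms A: larger plate (edge measured 0.197 m), post on the robot side on the right half. B is small with its post pointing away. The rail measures 0.359 m. Both have a yaw of about 20.4°, and the gap once stood up will be about 47 mm. I approach with closed fingers and the tool turned +90°, so the body stays clear of the post's swing.

Emit:
carry_out:
  moves:
    - {"dp":[0.021,0.052,0],"turn":[0,0,0.18],"grip":1}
    - {"dp":[0.021,0.052,0],"turn":[0,0,0.18],"grip":1}
    - {"dp":[0.021,0.052,0],"turn":[0,0,0.18],"grip":1}
    - {"dp":[0.021,0.052,0],"turn":[0,0,0.18],"grip":1}
    - {"dp":[0.021,0.052,0],"turn":[0,0,0.18],"grip":1}
    - {"dp":[0.021,0.052,0],"turn":[0,0,0.18],"grip":1}
    - {"dp":[0.021,0.052,0],"turn":[0,0,0.18],"grip":1}
    - {"dp":[0.021,0.052,0],"turn":[0,0,0.18],"grip":1}
  squeeze: 20

```text
clock: 1.1
ee_pos: [0.3831, -0.1692, 0.2227]
eef_rot: [[-0.224, 0.975, 0.0], [0.975, 0.224, -0.0], [-0.0, 0.0, -1.0]]
wrist_force: [0.4, -0.1, 0.5]
finger_gap: 0.0113
grip_force: 0.0
```

Emit:
carry_out:
  moves:
    - {"dp":[0.017,0.048,0],"turn":[0,0,0.065],"grip":1}
    - {"dp":[0.017,0.048,0],"turn":[0,0,0.065],"grip":1}
    - {"dp":[0.018,0.048,-0.01],"grip":1}
    - {"dp":[0,0.003,-0.04],"grip":1}
    - {"dp":[0,0,-0.04],"grip":1}
    - {"dp":[0,0,-0.04],"grip":1}
    - {"dp":[0,0,-0.023],"grip":1}
    - {"dp":[0,0,0],"grip":1}

```text
$.moves[2]: bad value
```

Run:
```python
from h import *
for n in("side","top"): cv2.imwrite(f"pics/{n}1.png",read_camera(n)[:,:,::-1])
a=cv2.imread("pics/side1.png")[130:310,220:450];b=cv2.imread("pics/top1.png")[100:340,220:450]
cv2.imwrite("pics/c1.png",np.hstack([cv2.resize(a,(400,313)),cv2.resize(b,(300,313))]))
s=sense();print(s["ee_pos"],s["wrist_force"])
```

```text
[ 0.38365466 -0.16689749  0.22253642] [-0.74348099 -0.51522595 -0.30875533]
```

View pics/c1.png

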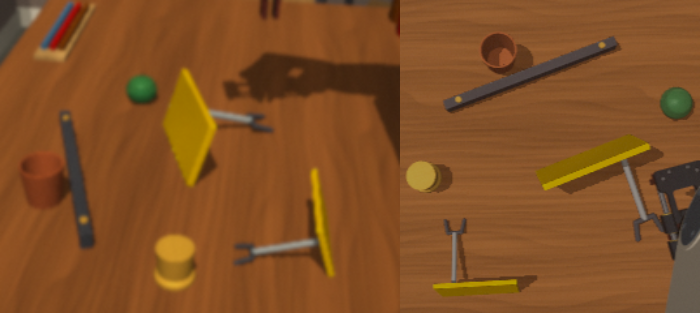

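The move was refused because every row needs "turn". The picture shows the scene unchanged, with the gripper still high near the fork at the lower right of the top view. I send it again with the turns in.

Emit:
carry_out:
  moves:
    - {"dp":[0.017,0.048,0],"turn":[0,0,0.065],"grip":1}
    - {"dp":[0.017,0.048,0],"turn":[0,0,0.065],"grip":1}
    - {"dp":[0.018,0.048,-0.01],"turn":[0,0,0],"grip":1}
    - {"dp":[0,0.003,-0.04],"turn":[0,0,0],"grip":1}
    - {"dp":[0,0,-0.04],"turn":[0,0,0],"grip":1}
    - {"dp":[0,0,-0.04],"turn":[0,0,0],"grip":1}
    - {"dp":[0,0,-0.023],"turn":[0,0,0],"grip":1}
    - {"dp":[0,0,0],"turn":[0,0,0],"grip":1}

```text
clock: 2.2
ee_pos: [0.4334, -0.0244, 0.0682]
eef_rot: [[-0.342, 0.94, -0.004], [0.94, 0.342, 0.0], [0.002, -0.004, -1.0]]
wrist_force: [-0.3, -1.3, 0.4]
finger_gap: 0.0007
grip_force: 0.0
```

Run:
```python
from h import *
for n in("side","top"): cv2.imwrite(f"pics/{n}2.png",read_camera(n)[:,:,::-1])
a=cv2.imread("pics/side2.png")[130:310,220:450];b=cv2.imread("pics/top2.png")[100:340,220:450]
cv2.imwrite("pics/c2.png",np.hstack([cv2.resize(a,(400,313)),cv2.resize(b,(300,313))]))
s=sense();print(s["ee_pos"],s["wrist_force"])
```

```text
[ 0.43501582 -0.02434898  0.07000391] [ 0.40014709  0.8026718  -0.07696999]
```

View pics/c2.png

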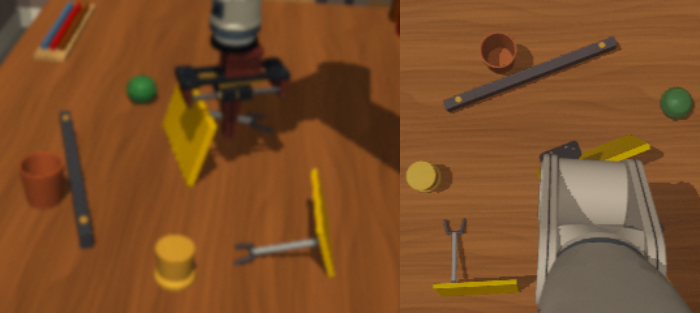

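Emit:
carry_out:
  moves:
    - {"dp":[0.0066,0.0024,0],"turn":[0,0,0],"grip":1}
    - {"dp":[0.0066,0.0024,0],"turn":[0,0,0],"grip":1}
    - {"dp":[0.0066,0.0024,0],"turn":[0,0,0],"grip":1}
    - {"dp":[0.0066,0.0024,0],"turn":[0,0,0],"grip":1}
    - {"dp":[0.0066,0.0024,0],"turn":[0,0,0],"grip":1}
    - {"dp":[0.0066,0.0024,0],"turn":[0,0,0],"grip":1}
    - {"dp":[0.0066,0.0024,0],"turn":[0,0,0],"grip":1}
    - {"dp":[0.0066,0.0024,0],"turn":[0,0,0],"grip":1}

```text
clock: 3.3
ee_pos: [0.4881, -0.0045, 0.0696]
eef_rot: [[-0.343, 0.939, 0.0], [0.939, 0.343, 0.0], [-0.0, 0.0, -1.0]]
wrist_force: [-1.9, -0.1, 2.2]
finger_gap: 0.0001
grip_force: 1.0
```

Run:
```python
from h import *
for n in("side","top"): cv2.imwrite(f"pics/{n}3.png",read_camera(n)[:,:,::-1])
a=cv2.imread("pics/side3.png")[130:310,220:450];b=cv2.imread("pics/top3.png")[100:340,220:450]
cv2.imwrite("pics/c3.png",np.hstack([cv2.resize(a,(400,313)),cv2.resize(b,(300,313))]))
s=sense();print(s["ee_pos"],s["wrist_force"])
```

```text
[ 0.48842445 -0.00451366  0.0696285 ] [-1.07973396 -2.57130317  1.55211125]
```

View pics/c3.png

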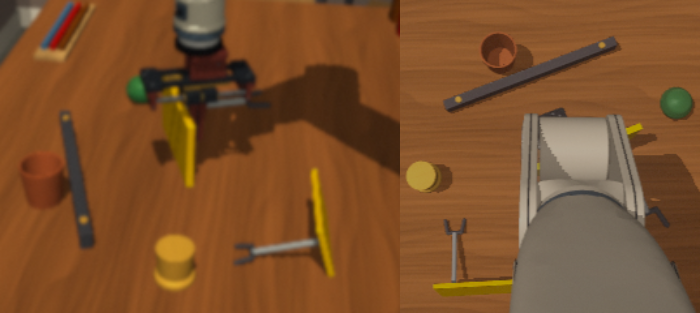

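The plate is almost vertical, pivoting as expected with about 3 N of force. I continue 40 mm.

Emit:
carry_out:
  moves:
    - {"dp":[0.0047,0.0017,0],"turn":[0,0,0],"grip":1}
    - {"dp":[0.0047,0.0017,0],"turn":[0,0,0],"grip":1}
    - {"dp":[0.0047,0.0017,0],"turn":[0,0,0],"grip":1}
    - {"dp":[0.0047,0.0017,0],"turn":[0,0,0],"grip":1}
    - {"dp":[0.0047,0.0017,0],"turn":[0,0,0],"grip":1}
    - {"dp":[0.0047,0.0017,0],"turn":[0,0,0],"grip":1}
    - {"dp":[0.0047,0.0017,0],"turn":[0,0,0],"grip":1}
    - {"dp":[0.0047,0.0017,0],"turn":[0,0,0],"grip":1}

```text
clock: 4.4
ee_pos: [0.5259, 0.009, 0.0698]
eef_rot: [[-0.343, 0.939, 0.001], [0.939, 0.343, 0.0], [-0.0, 0.001, -1.0]]
wrist_force: [-0.3, -0.5, 0.9]
finger_gap: 0.0002
grip_force: 0.0
```

Run:
```python
from h import *
for n in("side","top"): cv2.imwrite(f"pics/{n}4.png",read_camera(n)[:,:,::-1])
a=cv2.imread("pics/side4.png")[130:310,220:450];b=cv2.imread("pics/top4.png")[100:340,220:450]
cv2.imwrite("pics/c4.png",np.hstack([cv2.resize(a,(400,313)),cv2.resize(b,(300,313))]))
s=sense();print(s["ee_pos"],s["wrist_force"])
```

```text
[0.52617995 0.00905462 0.0698388 ] [0.46767476 0.91707031 0.31137978]
```

View pics/c4.png

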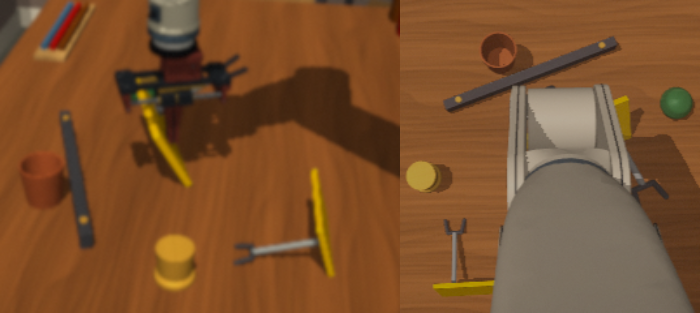

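The plate leans about 25° past vertical away from the robot, and the fork is rising right of the gripper. A little more, then wait.

Emit:
carry_out:
  moves:
    - {"dp":[0.0038,0.0014,0],"turn":[0,0,0],"grip":1}
    - {"dp":[0.0038,0.0014,0],"turn":[0,0,0],"grip":1}
    - {"dp":[0.0038,0.0014,0],"turn":[0,0,0],"grip":1}
    - {"dp":[0.0038,0.0014,0],"turn":[0,0,0],"grip":1}
    - {"dp":[0,0,0],"turn":[0,0,0],"grip":1}
    - {"dp":[0,0,0],"turn":[0,0,0],"grip":1}
    - {"dp":[0,0,0],"turn":[0,0,0],"grip":1}
    - {"dp":[0,0,0],"turn":[0,0,0],"grip":1}

```text
clock: 5.5
ee_pos: [0.5403, 0.0145, 0.0697]
eef_rot: [[-0.343, 0.939, -0.0], [0.939, 0.343, 0.0], [0.0, -0.0, -1.0]]
wrist_force: [-0.3, -0.9, 0.2]
finger_gap: 0.0008
grip_force: 0.0
```

Run:
```python
from h import *
for n in("side","top"): cv2.imwrite(f"pics/{n}5.png",read_camera(n)[:,:,::-1])
a=cv2.imread("pics/side5.png")[130:310,220:450];b=cv2.imread("pics/top5.png")[100:340,220:450]
cv2.imwrite("pics/c5.png",np.hstack([cv2.resize(a,(400,313)),cv2.resize(b,(300,313))]))
s=sense();print(s["ee_pos"],s["wrist_force"])
```

```text
[0.54033248 0.01444456 0.06968511] [-1.43580984  0.56221222 -0.42743789]
```

View pics/c5.png

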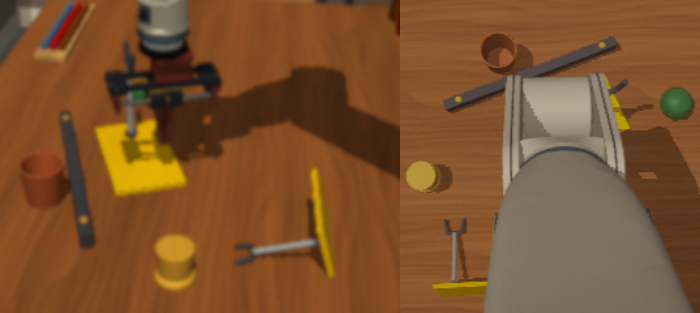

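It stands on its plate, post upright on the right half. I back off, turn the tool back and open the fingers for a two-finger push on the near edge.

Emit:
carry_out:
  moves:
    - {"dp":[-0.019,-0.007,0],"turn":[0,0,0],"grip":1}
    - {"dp":[-0.019,-0.007,0],"turn":[0,0,0],"grip":1}
    - {"dp":[-0.019,-0.007,0],"turn":[0,0,0],"grip":1}
    - {"dp":[-0.019,-0.007,0],"turn":[0,0,0],"grip":1}
    - {"dp":[-0.019,-0.007,0],"turn":[0,0,-0.15],"grip":1}
    - {"dp":[-0.019,-0.007,0],"turn":[0,0,-0.18],"grip":1}
    - {"dp":[-0.01,-0.004,0],"turn":[0,0,-0.18],"grip":1}
    - {"dp":[0,0,0],"turn":[0,0,-0.18],"grip":-1}

```text
clock: 6.6
ee_pos: [0.4154, -0.0317, 0.0697]
eef_rot: [[0.34, 0.941, -0.001], [0.941, -0.34, 0.0], [-0.0, -0.001, -1.0]]
wrist_force: [0.4, 0.3, 0.5]
finger_gap: 0.0074
grip_force: 0.0
```

Emit:
carry_out:
  moves:
    - {"dp":[0,0,0],"turn":[0,0,-0.18],"grip":-1}
    - {"dp":[0,0,0],"turn":[0,0,-0.18],"grip":-1}
    - {"dp":[0,0,0],"turn":[0,0,-0.18],"grip":-1}
    - {"dp":[0,0,0],"turn":[0,0,-0.18],"grip":-1}
    - {"dp":[0,0,0],"turn":[0,0,-0.16],"grip":-1}
    - {"dp":[0,0,0],"turn":[0,0,0],"grip":-1}
    - {"dp":[0,0,0],"turn":[0,0,0],"grip":-1}
    - {"dp":[0,0,0],"turn":[0,0,0],"grip":-1}

```text
clock: 7.6
ee_pos: [0.4164, -0.0315, 0.0697]
eef_rot: [[0.939, 0.345, 0.0], [0.345, -0.939, 0.0], [0.0, -0.0, -1.0]]
wrist_force: [0.0, -0.2, 0.6]
finger_gap: 0.086
grip_force: 0.0
```

```bash
cat > m.py <<'E'
from h import *
import sys
k=sys.argv[1]
s=sense();print(s["clock"],np.round(s["ee_pos"],4),np.round(s["wrist_force"],1))
h=np.array([.937,.349]);l=np.array([-.349,.937])
outs=[]
for n,(x0,y0,x1,y1) in(("top",(310,150,440,250)),("side",(255,160,365,260))):
    im=cv2.cvtColor(read_camera(n),cv2.COLOR_RGB2BGR);cv2.imwrite(f"pics/{n}_{k}.png",im)
    H,S,V=cv2.split(cv2.cvtColor(im,cv2.COLOR_BGR2HSV))
    m=np.zeros(H.shape,bool);m[y0:y1,x0:x1]=1;m&=(H>22)&(H<35)&(S>150)&(V>90)
    m=cv2.morphologyEx(m.astype(np.uint8),cv2.MORPH_OPEN,np.ones((3,3)))
    c=big(m);b=cv2.approxPolyDP(cv2.convexHull(c),4,True).reshape(-1,2);print(n,b.tolist())
    for q in b:
        P=ray(n,q,.012)[:2];print(P.round(3),"d %.3f s %.3f"%(P@h,P@l))
    outs.append(cv2.resize(im[100:300,220:450],(400,348)))
cv2.imwrite(f"pics/c_{k}.png",np.hstack(outs))
E
python3 m.py 6
```

```text
7.6 [ 0.4164 -0.0315  0.0697] [ 0.  -0.2  0.6]
top [[377, 158], [395, 198], [324, 228], [310, 186]]
[ 0.679 -0.1  ] d 0.601 s -0.331
[ 0.573 -0.142] d 0.488 s -0.333
[0.5   0.041] d 0.483 s -0.137
[0.609 0.074] d 0.597 s -0.143
side [[310, 200], [325, 235], [287, 240], [277, 204]]
[ 0.572 -0.134] d 0.490 s -0.325
[0.5   0.048] d 0.485 s -0.129
[0.604 0.088] d 0.596 s -0.128
[ 0.674 -0.094] d 0.598 s -0.323
```

View pics/c_6.png

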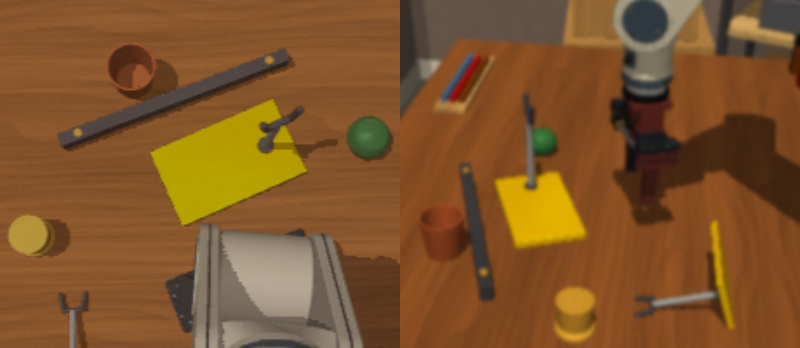

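The rest stands with its near edge at d≈0.486 m and centre s≈-0.233 m (along/across the rail normal), about 46 mm short of the rail. Pixels in the full top view: near corners (395,198) and (324,228). I lower the open fingers behind its near edge.

Emit:
carry_out:
  moves:
    - {"dp":[0.02,-0.0085,0],"turn":[0,0,0],"grip":-1}
    - {"dp":[0.02,-0.0085,0],"turn":[0,0,0],"grip":-1}
    - {"dp":[0.02,-0.0085,0],"turn":[0,0,0],"grip":-1}
    - {"dp":[0.02,-0.0085,-0.01],"turn":[0,0,0],"grip":-1}
    - {"dp":[0,0,-0.02],"turn":[0,0,0],"grip":-1}
    - {"dp":[0,0,-0.02],"turn":[0,0,0],"grip":-1}
    - {"dp":[0,0,-0.013],"turn":[0,0,0],"grip":-1}
    - {"dp":[0,0,0],"turn":[0,0,0],"grip":-1}

```text
clock: 8.7
ee_pos: [0.4957, -0.0654, 0.0059]
eef_rot: [[0.939, 0.344, -0.002], [0.344, -0.939, 0.0], [-0.002, -0.001, -1.0]]
wrist_force: [0.1, -0.6, -0.7]
finger_gap: 0.0877
grip_force: 0.0
```

Emit:
carry_out:
  moves:
    - {"dp":[0.0066,0.0024,0],"turn":[0,0,0],"grip":-1}
    - {"dp":[0.0066,0.0024,0],"turn":[0,0,0],"grip":-1}
    - {"dp":[0.0066,0.0024,0],"turn":[0,0,0],"grip":-1}
    - {"dp":[0.0038,0.0014,0],"turn":[0,0,0],"grip":-1}
    - {"dp":[0.0038,0.0014,0],"turn":[0,0,0],"grip":-1}
    - {"dp":[0.0038,0.0014,0],"turn":[0,0,0],"grip":-1}
    - {"dp":[0.0038,0.0014,0],"turn":[0,0,0],"grip":-1}
    - {"dp":[0.0038,0.0014,0],"turn":[0,0,0],"grip":-1}

```text
clock: 9.7
ee_pos: [0.5327, -0.0512, 0.0062]
eef_rot: [[0.939, 0.344, -0.005], [0.344, -0.939, 0.0], [-0.005, -0.002, -1.0]]
wrist_force: [-5.6, -1.8, 4.5]
finger_gap: 0.0878
grip_force: 3.3
```

Emit:
carry_out:
  moves:
    - {"dp":[0.0033,0.0012,0],"turn":[0,0,0],"grip":-1}
    - {"dp":[0.0033,0.0012,0],"turn":[0,0,0],"grip":-1}
    - {"dp":[0.0033,0.0012,0],"turn":[0,0,0],"grip":-1}
    - {"dp":[0.0033,0.0012,0],"turn":[0,0,0],"grip":-1}
    - {"dp":[0.0033,0.0012,0],"turn":[0,0,0],"grip":-1}
    - {"dp":[0.0033,0.0012,0],"turn":[0,0,0],"grip":-1}
    - {"dp":[0.0033,0.0012,0],"turn":[0,0,0],"grip":-1}
    - {"dp":[0.0033,0.0012,0],"turn":[0,0,0],"grip":-1}

```text
clock: 10.7
ee_pos: [0.5592, -0.0418, 0.0062]
eef_rot: [[0.939, 0.344, -0.005], [0.344, -0.939, 0.0], [-0.005, -0.002, -1.0]]
wrist_force: [-5.1, -2.8, 4.8]
finger_gap: 0.0877
grip_force: 3.3
```

```bash
python3 m.py 7
```

```text
10.7 [ 0.5592 -0.0418  0.0062] [-5.1 -2.8  4.8]
top [[335, 160], [333, 193], [318, 213], [310, 193], [310, 169]]
[0.676 0.009] d 0.637 s -0.228
[0.59  0.016] d 0.558 s -0.191
[0.539 0.055] d 0.524 s -0.136
[0.591 0.075] d 0.580 s -0.136
[0.654 0.074] d 0.638 s -0.159
side [[301, 204], [311, 236], [271, 241], [265, 204]]
[ 0.597 -0.106] d 0.523 s -0.307
[0.539 0.059] d 0.526 s -0.133
[0.648 0.099] d 0.641 s -0.133
[ 0.712 -0.088] d 0.636 s -0.331
```

Emit:
carry_out:
  moves:
    - {"dp":[0.0011,0.0004,0],"turn":[0,0,0],"grip":-1}
    - {"dp":[0.0011,0.0004,0],"turn":[0,0,0],"grip":-1}
    - {"dp":[0.0011,0.0004,0],"turn":[0,0,0],"grip":-1}
    - {"dp":[0.0011,0.0004,0],"turn":[0,0,0],"grip":-1}
    - {"dp":[0.0011,0.0004,0],"turn":[0,0,0],"grip":-1}
    - {"dp":[0.0011,0.0004,0],"turn":[0,0,0],"grip":-1}
    - {"dp":[0,0,0],"turn":[0,0,0],"grip":-1}
    - {"dp":[0,0,0],"turn":[0,0,0],"grip":-1}

```text
clock: 11.8
ee_pos: [0.5674, -0.0395, 0.0066]
eef_rot: [[0.939, 0.343, -0.002], [0.343, -0.939, -0.0], [-0.002, -0.001, -1.0]]
wrist_force: [-5.2, -1.4, 0.0]
finger_gap: 0.0879
grip_force: 2.8
```

Emit:
carry_out:
  moves:
    - {"dp":[0.0009,0.0003,0],"turn":[0,0,0],"grip":-1}
    - {"dp":[0.0009,0.0003,0],"turn":[0,0,0],"grip":-1}
    - {"dp":[0.0009,0.0003,0],"turn":[0,0,0],"grip":-1}
    - {"dp":[0.0009,0.0003,0],"turn":[0,0,0],"grip":-1}
    - {"dp":[0,0,0],"turn":[0,0,0],"grip":-1}
    - {"dp":[0,0,0],"turn":[0,0,0],"grip":-1}
    - {"dp":[0,0,0],"turn":[0,0,0],"grip":-1}
    - {"dp":[0,0,0],"turn":[0,0,0],"grip":-1}

```text
clock: 12.8
ee_pos: [0.5675, -0.0392, 0.0066]
eef_rot: [[0.939, 0.343, -0.008], [0.343, -0.939, -0.001], [-0.008, -0.002, -1.0]]
wrist_force: [-15.9, -9.2, 11.8]
finger_gap: 0.0879
grip_force: 8.9
```

The plate is against the rail: 18 N and no further motion. I press slightly more to seat it, then back off and check.

Emit:
carry_out:
  moves:
    - {"dp":[0.0009,0.0003,0],"turn":[0,0,0.003],"grip":-1}
    - {"dp":[0,0,0],"turn":[0,0,0.003],"grip":-1}
    - {"dp":[0,0,0],"turn":[0,0,0],"grip":-1}
    - {"dp":[0,0,0],"turn":[0,0,0],"grip":-1}
    - {"dp":[-0.003,-0.001,0],"turn":[0,0,0],"grip":-1}
    - {"dp":[-0.003,-0.001,0],"turn":[0,0,0],"grip":-1}
    - {"dp":[-0.009,-0.003,0],"turn":[0,0,0],"grip":-1}
    - {"dp":[-0.019,-0.007,0],"turn":[0,0,0],"grip":-1}

```text
clock: 13.8
ee_pos: [0.5401, -0.0498, 0.0072]
eef_rot: [[0.937, 0.35, 0.003], [0.35, -0.937, -0.0], [0.003, 0.001, -1.0]]
wrist_force: [-0.3, -0.2, -0.7]
finger_gap: 0.0878
grip_force: 0.0
```

Emit:
carry_out:
  moves:
    - {"dp":[-0.02,-0.008,0],"turn":[0,0,0],"grip":-1}
    - {"dp":[-0.02,-0.008,0],"turn":[0,0,0],"grip":-1}
    - {"dp":[-0.02,-0.008,0],"turn":[0,0,0],"grip":-1}
    - {"dp":[-0.02,-0.008,0.03],"turn":[0,0,0],"grip":-1}
    - {"dp":[-0.02,-0.008,0.04],"turn":[0,0,0],"grip":-1}
    - {"dp":[0,-0.02,0.04],"turn":[0,0,0],"grip":-1}
    - {"dp":[0,-0.05,0],"turn":[0,0,0],"grip":-1}
    - {"dp":[0,-0.05,0],"turn":[0,0,0],"grip":-1}

```text
clock: 14.8
ee_pos: [0.4399, -0.2115, 0.1181]
eef_rot: [[0.937, 0.351, 0.004], [0.351, -0.937, -0.002], [0.003, 0.003, -1.0]]
wrist_force: [0.7, 0.5, 0.3]
finger_gap: 0.0877
grip_force: 0.0
```

```bash
sed -i 's/outs.append.*/outs.append(cv2.resize(im[100:240,225:455] if n=="top" else im[160:270,220:400],(640,390 if n=="top" else 200)))/;s/np.hstack/np.vstack/' m.py; python3 m.py 8
```

```text
14.8 [ 0.4399 -0.2115  0.1181] [0.7 0.5 0.3]
top [[386, 174], [389, 183], [320, 210], [310, 192], [310, 165], [351, 150], [362, 150]]
[ 0.636 -0.122] d 0.554 s -0.336
[ 0.613 -0.128] d 0.529 s -0.334
[0.547 0.05 ] d 0.529 s -0.144
[0.594 0.075] d 0.582 s -0.137
[0.664 0.073] d 0.648 s -0.163
[ 0.702 -0.034] d 0.646 s -0.276
[ 0.701 -0.062] d 0.635 s -0.303
side [[296, 201], [308, 237], [269, 241], [263, 205]]
[ 0.617 -0.121] d 0.536 s -0.329
[0.547 0.065] d 0.535 s -0.130
[0.653 0.1  ] d 0.647 s -0.134
[ 0.717 -0.081] d 0.643 s -0.326
```

View pics/c_8.png

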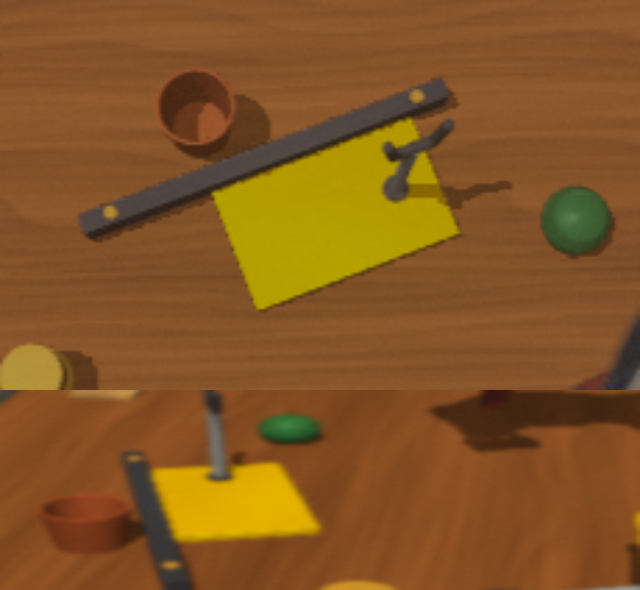

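The plate lies flush along the rail: its near edge is at d=0.529 at both ends and its far edge at about 0.647. The rest is upright, and the pot, weight and mould are where they were. I hand it in.

```bash
python3 -c "
from workcell import *
print(job_done())"
```

```text
the job is handed in; nothing more can be done
None
```

I tipped the torch rest up onto its plate and pushed it flush against the stop rail, still upright, pushing only on the plate; the job was handed in at about 15 s.

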